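# Chuck a wooden knob blank for burning

### The arm

A 6-joint arm with a two-finger parallel gripper is mounted at the origin on the work surface. World frame = base frame: x ahead of the robot, y to its left, z up, the work surface at z = 0. Lengths are in m, angles in rad, forces in N, time in s.
With the tool pointing down it reaches from about 0.275 to 0.875 m from the base axis. Payload 12.5 kg.
Tool frame: the origin (TCP) lies midway between the tips of the shut fingers; the grasp point (between the pads) lies tcp_to_grasp behind it (tcp_to_grasp is the distance from the TCP to the grasp point, in m); z points along the fingers, y is the line along which they close (so a half turn about z gives the same grasp; the last joint's range is limited). The gripper opens to 85 mm and grips with 20 to 120 N. Pads are 22 mm wide; open, the fingers measure 114 mm over their backs; the gripper's body (76 mm by 85 mm) begins 54 mm behind the grasp point. The pads swing forward as they close: fully open they stand 13 mm farther back than shut.
Start: joints at [-1.372, 0.351, 1.652, -0, 1.139, -0.085], TCP at [0.154, -0.528, 0.231] pointing down, gripper open.
Joint ranges: [-2.75, 2.75], [-0.79, 2.1], [0.01, 2.65], [-1.57, 4.71], [0.07, 3.14], [-2.87, 2.87]. Speed limits (rad/s): [2.22, 2.22, 2.79, 3.14, 3.14, 3.14].

### API

Orientations are given as a unit quaternion [w, x, y, z].
In Python, from workcell import get_state, camera, camera_info, hand_in, tcp_to_grasp gives the robot as it stands. The module is installed in compiled form; this text tells all that it offers.
- The arm moves only by the tool drive_tool, never from a script. Its arguments are lists of equal length, an entry for each row: "offset": the shift along the tool's x, y, z in m, a list of three; "turn": the turn, a rotation vector about the tool's x, y, z in rad, a list of three. A call has 1 to 20 rows; each row shifts and turns the commanded pose from where the row before left it, along the tool's axes as they then stand; what a row does not reach is not made up. A row lasts 1/12 s, in which the tool goes at most 41.7 mm and 7.16 degrees, less where a joint would pass 70% of its speed; a pose out of reach is approached as far as the arm can. A call with a gripper value outside its range is refused whole. "grip" is the opening, from 0 (shut) to 1 (fully open), set as the call begins (left out, the last holds). The fingers move at their own pace and stop on an object; "newtons" is the grip in N (left out, the last holds). Time passes only in rows, so rows that do not move let the fingers close. It gives the time, the measured TCP pose, the force, the opening and the grip force at its end, in the units of the state.
- get_state(): the state, without advancing time (a new reading comes with each control period).
- camera(name): name is "side" or "top" or "wrist"; returns (picture, depth): 384x512x3 uint8, red, green, blue; 384x512 float32, m along the optical axis (not along the pixel's ray), 0 where there is no reading.
- camera_info(name): a dict with "intrinsics" (3x3 intrinsics, pixels), "R" (3x3) and "t" (3): a world point X has camera coordinates R X + t; the wrist camera has in their place "hand_eye" (4x4, takes a point from camera to tool coordinates, whose origin is the TCP and whose axes are the flange's). Camera axes: x right, y down, z forward; pixel columns grow to the right and rows downward; lengths in m; the calibration is good to about 2 mm. A picture is of the moment at which its call begins: read the wrist's pose just before it. camera_info takes no time and is no camera call.
- hand_in(): hands the job in; it is judged then, once.
The state is a dict: "time_s": time; "joint_pos": joint angles; "qd": joint speeds; "tau": joint torques, N m; "eef_pos": TCP position; "tcp_rot": TCP orientation; "contact_force": force on the tool from outside, world axes, zero at the start; "ft_torque": the same for the moment, N m; "gripper_width": finger opening in m; "grip_force": force on a finger pad.
Only numpy, scipy, OpenCV 4.12 (cv2) and the standard library are available. Lean on these libraries where they do the work, as an engineer would, in place of code of your own. Each camera call takes 0.05 s, during which the arm holds its last target. There are 200 camera calls.

### The job

Get the knob blank ready for the wood-burning iron: stand the wooden blank with the wide head on a thin foot, foot down, in the open bench chuck. Then turn the chuck's knurled sleeve clockwise (seen from above) until the three jaws grip the foot, and leave it clamped upright.

Things in the scene. Friction and masses are not known exactly. Their poses are not given: they have to be found in the camera images.
- blank: Turned blank of light wood, upright on the table: foot 20 mm across, 44 mm tall, under a wider head 28 mm across, 28 mm tall, bevelled in its top 4 mm; 72 mm in all, about 45 g. A plain dowel (22 mm thick, 95 tall) and a pointed cone (48 mm wide, 67 tall) near it are not wanted; the three swap places. Origin: centre of the foot's underside; z along its axis to the head.
- jaws: Three dark jaws in the mouth of the bench chuck (grey round flange, 110 mm, steel sleeve above, upright). Origin: on the chuck axis at the jaws' top, 85 mm above the table; z up. Bore floor, where the foot stands: 40 mm below the origin. Opening: 34 mm across at sleeve 0, less 11.7 mm per rad; the jaws move together, centre the foot and do not turn.
- sleeve (a joint): Angle of the sleeve in rad: 0 is fully open, it grows clockwise seen from above. Starts at 0 to 0.3; the jaws meet the 20 mm foot at about 1.2 and the sleeve stops by about 1.35: turn it to the stop. It turns against a dry friction of 0.25 N m (gripped with some 50 N it does not slip before the jaws bite) and stays where it is left.
- sleeve_mid (a point): Point on the chuck axis at mid-height of the round knurled steel sleeve, 64 mm above the table, fixed. Sleeve: 58 mm in outer diameter, 45 to 83 mm above the table, around the jaws. Below it the body is narrower (52 mm) down to the flange (top 16 mm above the table). With the blank in place, its head stands up to 53 mm above this point, between the fingers of a gripper on the sleeve.
There are look-alikes about, which are no part of the job. Of the things shaped like the part that bears jaws, the grey one is meant. Leave any pink or purple look-alike of the blank alone.

How it is judged:
By the outcome, as a careful person would: the job done as asked, in the order asked, and still so for the second after the job is handed in, with the robot touching nothing.
It also fails if it takes over 50 s, if anything falls off the work surface, if the arm or the gripper's body presses on something with over 40 N, if the wrist force passes 120 N, or if a joint passes its speed limit or range.

## Working session

There is one attempt and no reset: what is moved stays moved. The work goes in short steps, Python scripts to look and compute and a tool call to move; the robot and the scene stay as the last step left them, time stands still between calls to the robot, and variables do not carry over. Pictures are saved under pics/ and viewed, at most 10 in all, crops included, and the job is handed in when it is done.

Besides the shell and the picture viewer there is one more tool, called after "Request:" by a JSON object that holds its "method" and its "body", one argument or row to a line. drive_tool: Moves the arm, as the interface text tells. Its arguments: {"type":"object","properties":{"offset":{"type":"array","items":{"type":"array","items":{"type":"number"}}},"turn":{"type":"array","items":{"type":"array","items":{"type":"number"}}},"grip":{"type":"number"},"newtons":{"type":"number"}},"required":["offset","turn"]}

```bash
mkdir -p pics
cat > h.py <<'E'
import numpy as np, cv2
from workcell import *
from scipy.spatial.transform import Rotation as Ro
def snap(n,f):
    s=get_state(); im,d=camera(n); cv2.imwrite(f'pics/{f}.png',im[:,:,::-1]); np.savez(f'pics/{f}.npz',im=im,d=d,p=s['eef_pos'],q=s['tcp_rot']); return im,d
def cam(n,p=None,q=None):
    c=camera_info(n);K=np.array(c['intrinsics'])
    if 'R' in c and n!='wrist': R=np.array(c['R']).T; o=-R@np.array(c['t'])
    else:
        H=np.array(c['hand_eye']); T=Ro.from_quat(np.roll(q,-1)).as_matrix(); R=T@H[:3,:3]; o=T@H[:3,3]+p
    return K,R,o
def ray(n,u,v,z,p=None,q=None):
    K,R,o=cam(n,p,q); d=R@np.linalg.inv(K)@[u,v,1]; return o+d*(z-o[2])/d[2]
def cloud(n,d,p=None,q=None):
    K,R,o=cam(n,p,q); v,u=np.mgrid[:d.shape[0],:d.shape[1]]
    X=np.stack([u,v,np.ones_like(u)],-1)@np.linalg.inv(K).T*d[...,None]
    return X@R.T+o
E
python3 - <<'E'
from h import *
print(get_state(),tcp_to_grasp)
a,_=snap('top','top0'); b,_=snap('side','side0')
for n in('top','side'):print(cam(n))
E
```

```text
{'time_s': 0.0, 'joint_pos': array([-1.37162552e+00,  3.51213048e-01,  1.65241771e+00, -5.64302186e-06,
        1.13909445e+00, -8.45726918e-02]), 'qd': array([-3.34582876e-05, -1.05967202e-04, -1.01038895e-03, -8.36394775e-04,
       -9.28037700e-04, -1.26292551e-03]), 'tau': array([-1.01260506e-03, -5.06100655e+01, -2.91407096e+01, -1.38452451e-04,
        4.52082095e-03,  2.43281141e-05]), 'eef_pos': array([ 0.15394628, -0.52767648,  0.23077354]), 'tcp_rot': array([-5.65201700e-04,  9.89952746e-01,  1.41397454e-01, -3.49872085e-05]), 'contact_force': array([ 0.1398706 ,  0.01102332, -0.10739101]), 'ft_torque': array([-0.0230227 , -0.0311853 ,  0.04423443]), 'grip_force': 0.0, 'gripper_width': 0.08545303136337917} 0.0187
(array([[377.61118356,   0.        , 257.13040134],
       [  0.        , 377.61118356, 190.31860279],
       [  0.        ,   0.        ,   1.        ]]), array([[-0.02203095, -0.99106151,  0.13157399],
       [-0.99971117,  0.0231024 ,  0.00662227],
       [-0.00960275, -0.1313901 , -0.99128423]]), array([ 0.42461756, -0.02403335,  0.7283418 ]))
(array([[398.16279605,   0.        , 252.53958422],
       [  0.        , 398.16279605, 192.10067803],
       [  0.        ,   0.        ,   1.        ]]), array([[ 0.94574694, -0.20162771,  0.25477243],
       [-0.32475694, -0.56303769,  0.75994835],
       [-0.00978016, -0.80145794, -0.59797117]]), array([ 0.30342299, -0.58316029,  0.54240099]))
```

View pics/top0.png

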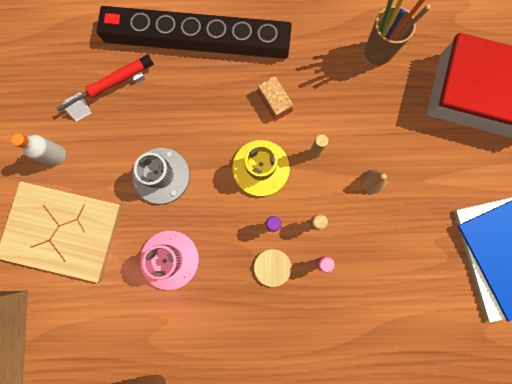

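View pics/side0.png

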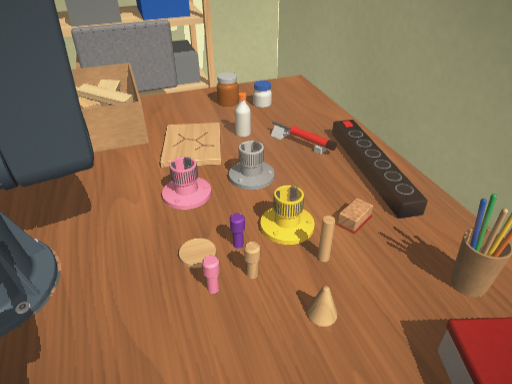

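Top view: wooden candidates are the post at (320,142), the post at (320,222) and the cone at (374,182). Pink (327,265) and purple (274,224) are look-alikes. In the side view the post at (252,260) has a wide head on a thin foot, so it is the blank (top (320,222)); (326,240) is the plain dowel. The chucks are grey (160,175), yellow (261,167) and pink (169,260), and grey is the one meant. I'll confirm both in a crop and measure.

Run:
```python
from h import *
t=np.load('pics/top0.npz');s=np.load('pics/side0.npz')
a=cv2.resize(s['im'][125:305,190:350],None,fx=3,fy=3,interpolation=cv2.INTER_CUBIC)
cv2.imwrite('pics/crop.png',a[:,:,::-1])
for n,f in(('top',t),('side',s)):
    P=cloud(n,f['d']); hsv=cv2.cvtColor(f['im'],cv2.COLOR_RGB2HSV)
    ok=f['d']>0
    for nm,z0,z1,c in (('blank',.055,.08,ray('top',320,222,.07)),('chuck',.078,.09,ray('top',150,167,.085)),('flange',.01,.02,ray('top',160,175,.016)),('dowel',.08,.1,ray('top',320,142,.09)),('purple',.055,.08,ray('top',274,224,.07)),('pink',.055,.08,ray('top',327,265,.07))):
        m=ok&(P[...,2]>z0)&(P[...,2]<z1)&(np.hypot(P[...,0]-c[0],P[...,1]-c[1])<(.065 if nm=='flange' else .04 if nm=='chuck' else .03))
        Q=P[m]; (x,y),r=cv2.minEnclosingCircle(Q[:,:2].astype(np.float32)*1000) if len(Q) else ((0,0),0)
        print(n,nm,c.round(3),len(Q),Q.mean(0).round(4) if len(Q) else '',round(x,1),round(y,1),round(r,1))
```

```text
top blank [ 0.454 -0.128  0.07 ] 209 [ 0.4543 -0.1262  0.0706] 454.7 -127.2 13.9
top chuck [0.555 0.165 0.085] 410 [0.5531 0.1658 0.083 ] 553.3 165.8 29.5
top flange [0.553 0.166 0.016] 1422 [0.5453 0.1551 0.0138] 553.6 166.1 54.9
top dowel [ 0.591 -0.13   0.09 ] 146 [ 0.5915 -0.1321  0.0935] 592.6 -133.1 11.1
top purple [ 0.452 -0.048  0.07 ] 199 [ 0.4533 -0.0465  0.071 ] 453.4 -46.9 13.9
top pink [ 0.38  -0.136  0.07 ] 218 [ 0.3812 -0.1344  0.0705] 380.8 -135.2 13.8
side blank [ 0.454 -0.128  0.07 ] 228 [ 0.4521 -0.131   0.0668] 453.6 -127.5 13.9
side chuck [0.555 0.165 0.085] 162 [0.5522 0.1646 0.081 ] 550.9 167.3 29.9
side flange [0.553 0.166 0.016] 608 [0.5472 0.1521 0.0128] 552.2 165.7 55.7
side dowel [ 0.591 -0.13   0.09 ] 157 [ 0.5898 -0.1349  0.0897] 591.4 -132.3 11.1
side purple [ 0.452 -0.048  0.07 ] 191 [ 0.451  -0.0509  0.0664] 451.9 -46.5 14.3
side pink [ 0.38  -0.136  0.07 ] 245 [ 0.3788 -0.1394  0.067 ] 379.8 -135.3 14.0
```

View pics/crop.png

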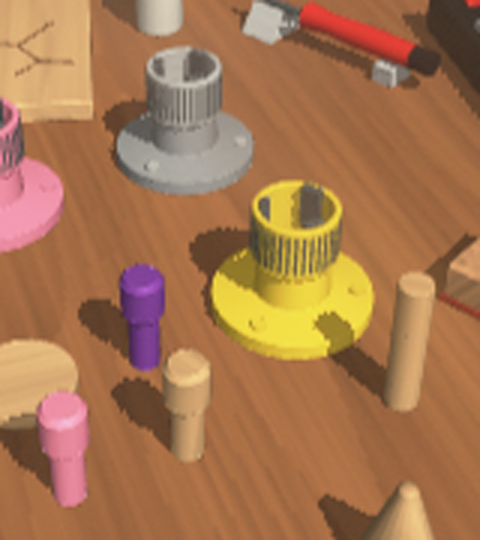

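Confirmed: the side crop shows the natural-wood blank, wide head on thin foot, at about (187,400), and the grey chuck at (185,115). Measured: blank (0.454,-0.127), chuck axis (0.5535,0.166). First I turn the tool so that tool x = +y world, tool y = +x world, then go above the blank.

Request:
{"method": "drive_tool", "body": {
  "offset": [
    [0, 0, 0],
    [0, 0, 0],
    [0, 0, 0],
    [0, 0, 0],
    [0, 0, 0],
    [0, 0, 0],
    [0, 0, 0],
    [0, 0, 0],
    [0, 0, 0],
    [0, 0, 0],
    [0, 0, 0],
    [0, 0, 0]
  ],
  "turn": [
    [0, 0, -0.117],
    [0, 0, -0.117],
    [0, 0, -0.117],
    [0, 0, -0.117],
    [0, 0, -0.117],
    [0, 0, -0.117],
    [0, 0, -0.117],
    [0, 0, -0.117],
    [0, 0, -0.117],
    [0, 0, -0.117],
    [0, 0, -0.117],
    [0, 0, 0]
  ],
  "grip": 0.65
}}

```text
time_s: 1.1
eef_pos: [0.154, -0.5278, 0.231]
tcp_rot: [-0.0, 0.705, 0.709, 0.0]
contact_force: [0.5, -0.7, -0.4]
gripper_width: 0.0557
grip_force: 0.0
```

Request:
{"method": "drive_tool", "body": {
  "offset": [
    [0.025, 0.0188, 0],
    [0.025, 0.0188, 0],
    [0.025, 0.0188, 0],
    [0.025, 0.0188, 0],
    [0.025, 0.0188, 0],
    [0.025, 0.0188, 0],
    [0.025, 0.0188, 0],
    [0.025, 0.0188, 0],
    [0.025, 0.0188, 0],
    [0.025, 0.0188, 0],
    [0.025, 0.0188, 0],
    [0.025, 0.0188, 0],
    [0.025, 0.0188, 0],
    [0.025, 0.0188, 0],
    [0.025, 0.0188, 0],
    [0.0255, 0.0184, 0],
    [0, 0, 0.02],
    [0, 0, 0.02],
    [0, 0, 0],
    [0, 0, 0]
  ],
  "turn": [
    [0, 0, 0],
    [0, 0, 0],
    [0, 0, 0],
    [0, 0, 0],
    [0, 0, 0],
    [0, 0, 0],
    [0, 0, 0],
    [0, 0, 0],
    [0, 0, 0],
    [0, 0, 0],
    [0, 0, 0],
    [0, 0, 0],
    [0, 0, 0],
    [0, 0, 0],
    [0, 0, 0],
    [0, 0, 0],
    [0, 0, 0],
    [0, 0, 0],
    [0, 0, 0],
    [0, 0, 0]
  ]
}}

```text
time_s: 2.77
eef_pos: [0.454, -0.1273, 0.191]
tcp_rot: [-0.001, 0.708, 0.706, -0.0]
contact_force: [0.5, 0.3, 0.5]
gripper_width: 0.0556
grip_force: 0.0
```

```bash
cat > w.py <<'E'
import sys
from h import *
f,x,y,z0,z1,r=sys.argv[1],*map(float,sys.argv[2:])
s=get_state(); im,d=snap('wrist',f); p,q=s['eef_pos'],s['tcp_rot']
P=cloud('wrist',d,p,q); m=(d>0)&(P[...,2]>z0)&(P[...,2]<z1)&(np.hypot(P[...,0]-x,P[...,1]-y)<r)
print(p,q,s['gripper_width'],m.sum())
if m.any():
    Q=P[m]; print(Q.mean(0), cv2.minEnclosingCircle(Q[:,:2].astype(np.float32)*1000))
E
python3 w.py w1 0.454 -0.127 0.06 0.085 0.03
```

```text
[ 0.4540133  -0.1273319   0.19100467] [-9.18950385e-04  7.08025358e-01  7.06186293e-01 -4.09569916e-04] 0.055595895295104246 620
[ 0.45509012 -0.12496407  0.07118751] ((455.0921325683594, -126.66846466064453), 13.927336692810059)
```

View pics/w1.png

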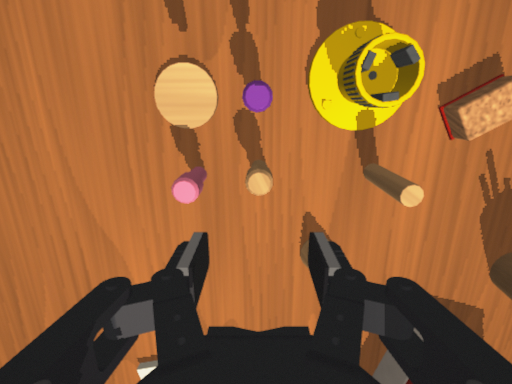

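The wrist view shows the blank's head at (258,181), midway between the fingers and clear of pink (186,189) and purple (257,96). I go down 144 mm and grip the head.

Request:
{"method": "drive_tool", "body": {
  "offset": [
    [0, 0.0008, 0.015],
    [0, 0, 0.02],
    [0, 0, 0.02],
    [0, 0, 0.02],
    [0, 0, 0.02],
    [0, 0, 0.02],
    [0, 0, 0.015],
    [0, 0, 0.009],
    [0, 0, 0.005],
    [0, 0, 0],
    [0, 0, 0]
  ],
  "turn": [
    [0, 0, 0],
    [0, 0, 0],
    [0, 0, 0],
    [0, 0, 0],
    [0, 0, 0],
    [0, 0, 0],
    [0, 0, 0],
    [0, 0, 0],
    [0, 0, 0],
    [0, 0, 0],
    [0, 0, 0]
  ]
}}

```text
time_s: 3.73
eef_pos: [0.4557, -0.1278, 0.0481]
tcp_rot: [0.001, 0.707, 0.707, 0.0]
contact_force: [-0.2, 0.0, 0.2]
gripper_width: 0.0554
grip_force: 0.0
```

Request:
{"method": "drive_tool", "body": {
  "offset": [
    [0, 0, 0],
    [0, 0, 0],
    [0, 0, 0],
    [0, 0, 0],
    [0, 0, 0],
    [0, 0, 0],
    [0, 0, 0],
    [0, 0, 0],
    [0, 0, 0],
    [0, 0, 0]
  ],
  "turn": [
    [0, 0, 0],
    [0, 0, 0],
    [0, 0, 0],
    [0, 0, 0],
    [0, 0, 0],
    [0, 0, 0],
    [0, 0, 0],
    [0, 0, 0],
    [0, 0, 0],
    [0, 0, 0]
  ],
  "grip": 0,
  "newtons": 30
}}

```text
time_s: 4.57
eef_pos: [0.4557, -0.1276, 0.0481]
tcp_rot: [0.001, 0.707, 0.707, 0.0]
contact_force: [-2.0, 0.4, 6.9]
gripper_width: 0.0268
grip_force: 29.5
```

Request:
{"method": "drive_tool", "body": {
  "offset": [
    [0, 0, -0.01],
    [0, 0, -0.02],
    [0, 0, -0.02],
    [0, 0, -0.02],
    [0, 0, -0.02],
    [0, 0, -0.02],
    [0, 0, -0.02],
    [0, 0, 0]
  ],
  "turn": [
    [0, 0, 0],
    [0, 0, 0],
    [0, 0, 0],
    [0, 0, 0],
    [0, 0, 0],
    [0, 0, 0],
    [0, 0, 0],
    [0, 0, 0]
  ]
}}

```text
time_s: 5.23
eef_pos: [0.4567, -0.128, 0.1814]
tcp_rot: [0.003, 0.707, 0.707, 0.001]
contact_force: [0.2, -0.8, -0.1]
gripper_width: 0.0267
grip_force: 29.9
```

Request:
{"method": "drive_tool", "body": {
  "offset": [
    [0.01, 0.0033, 0],
    [0.02, 0.0067, 0],
    [0.02, 0.0067, 0],
    [0.02, 0.0067, 0],
    [0.02, 0.0067, 0],
    [0.02, 0.0067, 0],
    [0.02, 0.0067, 0],
    [0.02, 0.0067, 0],
    [0.02, 0.0067, 0],
    [0.02, 0.0067, 0],
    [0.02, 0.0067, 0],
    [0.02, 0.0067, 0],
    [0.02, 0.0067, 0],
    [0.02, 0.0067, 0],
    [0.02, 0.0067, 0],
    [0.0036, 0.0007, 0],
    [0, 0, 0],
    [0, 0, 0]
  ],
  "turn": [
    [0, 0, 0],
    [0, 0, 0],
    [0, 0, 0],
    [0, 0, 0],
    [0, 0, 0],
    [0, 0, 0],
    [0, 0, 0],
    [0, 0, 0],
    [0, 0, 0],
    [0, 0, 0],
    [0, 0, 0],
    [0, 0, 0],
    [0, 0, 0],
    [0, 0, 0],
    [0, 0, 0],
    [0, 0, 0],
    [0, 0, 0],
    [0, 0, 0]
  ]
}}

```text
time_s: 6.73
eef_pos: [0.5522, 0.1662, 0.1764]
tcp_rot: [-0.0, 0.707, 0.707, -0.001]
contact_force: [0.4, 0.2, -0.7]
gripper_width: 0.0268
grip_force: 29.9
```

```bash
python3 w.py w2 0.5535 0.166 0.075 0.09 0.04
python3 - <<'E'
from h import *
f=np.load('pics/w2.npz');P=cloud('wrist',f['d'],f['p'],f['q'])
Q=P[(f['d']>0)&(P[...,2]>.01)&(P[...,2]<.02)&(np.hypot(P[...,0]-.5535,P[...,1]-.166)<.07)]
print('flange',cv2.minEnclosingCircle(Q[:,:2].astype(np.float32)*1000))
for n in('top','side'):
    im,d=snap(n,n+'1');P=cloud(n,d)
    hsv=cv2.cvtColor(im,cv2.COLOR_RGB2HSV); wood=(hsv[...,0]<25)&(hsv[...,1]>70)&(hsv[...,2]>70)
    for z0,z1 in((.12,.17),(.17,.21)):
        Q=P[(d>0)&wood&(P[...,2]>z0)&(P[...,2]<z1)&(np.hypot(P[...,0]-.5535,P[...,1]-.166)<.04)]
        print(n,z0,len(Q),Q.mean(0) if len(Q) else '',Q.min(0) if len(Q) else '',Q.max(0) if len(Q) else '')
E
python3 -c "
import cv2
a=cv2.imread('pics/w2.png');b=cv2.imread('pics/side1.png')[60:210,160:360]
cv2.imwrite('pics/c2.png',cv2.hconcat([cv2.resize(a,(400,300)),cv2.resize(b,(400,300))]))"
```

```text
[0.55221423 0.16615414 0.17636639] [-4.49432750e-04  7.06898924e-01  7.07313991e-01 -7.91748448e-04] 0.026787597200041764 1301
[0.55410841 0.17476104 0.08273688] ((553.66552734375, 167.3263702392578), 29.470918655395508)
flange ((553.9432373046875, 167.19110107421875), 54.939125061035156)
top 0.12 77 [0.54836967 0.15830484 0.14546352] [0.54167405 0.1555139  0.13007934] [0.55847151 0.16593166 0.16302528]
top 0.17 219 [0.55436314 0.15755399 0.19410069] [0.52652429 0.15165443 0.17243124] [0.57928815 0.17149385 0.20254429]
side 0.12 153 [0.54885398 0.16009021 0.14914898] [0.54084392 0.15422034 0.12794027] [0.55875563 0.16879112 0.16996409]
side 0.17 184 [0.55088602 0.15835111 0.18881237] [0.5244466  0.15092923 0.171121  ] [0.57023807 0.17738965 0.20935195]
```

View pics/c2.png

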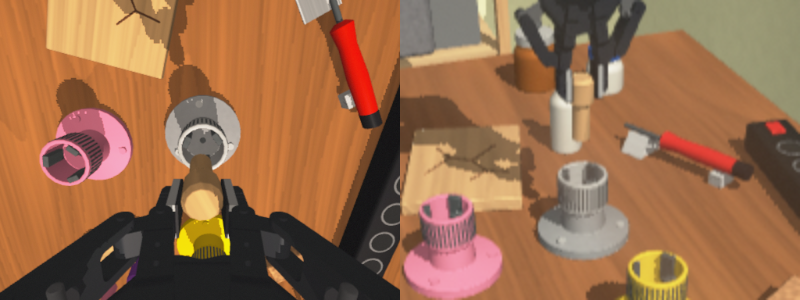

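Left (wrist): the foot hangs over the grey chuck's mouth. Right (side): the blank is upright in the fingers above the grey chuck. I'll fit fixed-radius circles to the foot points for its axis.

Run:
```python
from h import *
from scipy.optimize import least_squares as LS
for n,fn in(('top','top1'),('side','side1'),('wrist','w2')):
    f=np.load(f'pics/{fn}.npz');d=f['d'];P=cloud(n,d,f['p'],f['q'])
    hsv=cv2.cvtColor(f['im'],cv2.COLOR_RGB2HSV); wood=(hsv[...,0]<25)&(hsv[...,1]>70)&(hsv[...,2]>60)
    for z0,z1,r in((.135,.15,10),(.15,.168,10),(.176,.196,14)):
        Q=P[(d>0)&wood&(P[...,2]>z0)&(P[...,2]<z1)&(np.hypot(P[...,0]-.5525,P[...,1]-.166)<.0175)]*1000
        if len(Q)<15: print(n,z0,len(Q));continue
        o=LS(lambda c:np.hypot(Q[:,0]-c[0],Q[:,1]-c[1])-r,[552,168],loss='soft_l1'); print(n,z0,len(Q),o.x.round(1),round(np.abs(o.fun).mean(),2))
    if n!='wrist':
        fl=P[(d>0)&(P[...,2]>.05)&(P[...,2]<.078)&(np.hypot(P[...,0]-.5535,P[...,1]-.166)<.04)]*1000
        o=LS(lambda c:np.hypot(fl[:,0]-c[0],fl[:,1]-c[1])-29,[553,166],loss='soft_l1'); print(n,'sleeve',len(fl),o.x.round(1),round(np.abs(o.fun).mean(),2))
    else:
        g=P[(d>0)&(P[...,2]>.05)&(P[...,2]<.078)&(np.hypot(P[...,0]-.5535,P[...,1]-.166)<.04)]*1000
        o=LS(lambda c:np.hypot(g[:,0]-c[0],g[:,1]-c[1])-29,[553,166],loss='soft_l1'); print(n,'sleeve',len(g),o.x.round(1))
    Q=P[(d>0)&wood&(P[...,2]>.115)&(P[...,2]<.21)&(np.hypot(P[...,0]-.5525,P[...,1]-.166)<.016)]; print('zrange',Q[:,2].min(),Q[:,2].max())
```

```text
top 0.135 39 [552.  166.2] 0.23
top 0.15 26 [552.6 166. ] 0.21
top 0.176 72 [553.4 166. ] 0.34
top sleeve 241 [553.  165.9] 2.82
zrange 0.13007933775304725 0.20254429350523928
side 0.135 56 [551.3 167.9] 0.97
side 0.15 69 [551.3 167.9] 0.86
side 0.176 106 [552.4 167.5] 1.03
side sleeve 374 [551.9 167.4] 2.51
zrange 0.12794027377898165 0.20098146285506174
wrist 0.135 194 [551.8 166.9] 0.16
wrist 0.15 199 [552.1 167. ] 0.18
wrist 0.176 785 [552.6 166.9] 0.27
wrist sleeve 635 [551.3 169.6]
zrange 0.12793956829833245 0.20965621514843263
```

Request:
{"method": "drive_tool", "body": {
  "offset": [
    [0, 0.0015, 0],
    [0, 0, 0.01],
    [0, 0, 0.015],
    [0, 0, 0.015],
    [0, 0, 0.012],
    [0, 0, 0.01],
    [0, 0, 0.01],
    [0, 0, 0.008],
    [0, 0, 0],
    [0, 0, 0]
  ],
  "turn": [
    [0, 0, 0],
    [0, 0, 0],
    [0, 0, 0],
    [0, 0, 0],
    [0, 0, 0],
    [0, 0, 0],
    [0, 0, 0],
    [0, 0, 0],
    [0, 0, 0],
    [0, 0, 0]
  ]
}}

```text
time_s: 7.72
eef_pos: [0.5545, 0.1661, 0.0971]
tcp_rot: [-0.0, 0.707, 0.707, -0.0]
contact_force: [-0.8, 0.2, -0.2]
gripper_width: 0.0266
grip_force: 29.9
```

Request:
{"method": "drive_tool", "body": {
  "offset": [
    [0, -0.0007, 0.001],
    [0, 0, 0.001],
    [0, 0, 0.001],
    [0, 0, 0.0005],
    [0, 0, 0],
    [0, 0, 0]
  ],
  "turn": [
    [0, 0, 0],
    [0, 0, 0],
    [0, 0, 0],
    [0, 0, 0],
    [0, 0, 0],
    [0, 0, 0]
  ]
}}

```text
time_s: 8.22
eef_pos: [0.5539, 0.1662, 0.0939]
tcp_rot: [0.0, 0.707, 0.707, 0.0]
contact_force: [-0.4, -0.5, -1.4]
gripper_width: 0.0266
grip_force: 29.9
```

Request:
{"method": "drive_tool", "body": {
  "offset": [
    [0, 0, 0.0005],
    [0, 0, 0.0005],
    [0, 0, 0],
    [0, 0, 0]
  ],
  "turn": [
    [0, 0, 0],
    [0, 0, 0],
    [0, 0, 0],
    [0, 0, 0]
  ]
}}

```text
time_s: 8.55
eef_pos: [0.554, 0.1662, 0.0931]
tcp_rot: [0.0, 0.707, 0.707, 0.0]
contact_force: [-2.1, 0.0, 4.6]
gripper_width: 0.0269
grip_force: 30.4
```

Floor contact (4.6 N). Release and look.

Request:
{"method": "drive_tool", "body": {
  "offset": [
    [0, 0, 0],
    [0, 0, 0],
    [0, 0, 0],
    [0, 0, 0],
    [0, 0, 0],
    [0, 0, 0],
    [0, 0, 0],
    [0, 0, 0],
    [0, 0, 0],
    [0, 0, 0]
  ],
  "turn": [
    [0, 0, 0],
    [0, 0, 0],
    [0, 0, 0],
    [0, 0, 0],
    [0, 0, 0],
    [0, 0, 0],
    [0, 0, 0],
    [0, 0, 0],
    [0, 0, 0],
    [0, 0, 0]
  ],
  "grip": 1
}}

```text
time_s: 9.38
eef_pos: [0.5538, 0.1661, 0.0928]
tcp_rot: [-0.0, 0.707, 0.707, 0.0]
contact_force: [-0.3, -0.3, 0.3]
gripper_width: 0.0853
grip_force: 0.0
```

```bash
python3 w.py w3 0.5535 0.166 0.105 0.125 0.025
python3 - <<'E'
from h import *
b,d=snap('side','side2');a=cv2.imread('pics/w3.png')
P=cloud('side',d);m=(d>0)&(P[...,2]>.09)&(P[...,2]<.125)&(np.hypot(P[...,0]-.5535,P[...,1]-.166)<.025);print(m.sum(),P[m].max(0))
cv2.imwrite('pics/c3.png',cv2.hconcat([cv2.resize(a,(400,300)),cv2.resize(b[60:210,160:360,::-1],(400,300))]))
E
```

```text
[0.5538321  0.16611875 0.09280216] [-8.75976139e-06  7.07128157e-01  7.07085405e-01  1.23492480e-05] 0.08526307294824789 2439
[0.55359867 0.17095974 0.11563872] ((553.799560546875, 167.71395874023438), 14.20039176940918)
167 [0.56433069 0.17919828 0.11736665]
```

View pics/c3.png

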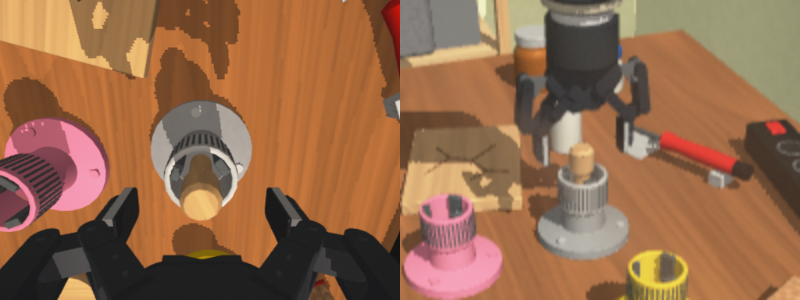

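The blank stands upright in the grey chuck (left (205,190), right (580,165)), with the fingers open on both sides. Now down onto the sleeve and grip it.

Request:
{"method": "drive_tool", "body": {
  "offset": [
    [0.0003, 0, 0.008],
    [0, 0, 0.01],
    [0, 0, 0.01],
    [0, 0, 0.008],
    [0, 0, 0.005],
    [0, 0, 0],
    [0, 0, 0]
  ],
  "turn": [
    [0, 0, 0],
    [0, 0, 0],
    [0, 0, 0],
    [0, 0, 0],
    [0, 0, 0],
    [0, 0, 0],
    [0, 0, 0]
  ]
}}

```text
time_s: 10.07
eef_pos: [0.5537, 0.1664, 0.0514]
tcp_rot: [-0.0, 0.707, 0.707, -0.0]
contact_force: [0.0, -0.4, 0.5]
gripper_width: 0.0856
grip_force: 0.0
```

Request:
{"method": "drive_tool", "body": {
  "offset": [
    [0, 0, 0],
    [0, 0, 0],
    [0, 0, 0],
    [0, 0, 0],
    [0, 0, 0],
    [0, 0, 0],
    [0, 0, 0],
    [0, 0, 0]
  ],
  "turn": [
    [0, 0, 0],
    [0, 0, 0],
    [0, 0, 0],
    [0, 0, 0],
    [0, 0, 0],
    [0, 0, 0],
    [0, 0, 0],
    [0, 0, 0]
  ],
  "grip": 0,
  "newtons": 60
}}

```text
time_s: 10.73
eef_pos: [0.5531, 0.1665, 0.0527]
tcp_rot: [-0.0, 0.707, 0.707, -0.001]
contact_force: [-7.5, -0.1, 10.6]
gripper_width: 0.0571
grip_force: 62.4
```

```bash
python3 -c "
from h import *
s=get_state();print(s['joint_pos'],s['eef_pos'],s['contact_force'],s['ft_torque'])"
```

```text
[2.11659738e-01 6.35511592e-01 1.70261395e+00 3.64164940e-04
 8.04880111e-01 2.11494224e-01] [0.5531094  0.16648367 0.05274176] [-7.45775277 -0.06083404 10.56666644] [-0.0932972   1.34520527 -0.11068989]
```

Request:
{"method": "drive_tool", "body": {
  "offset": [
    [0, -0.0007, 0],
    [0, 0, 0],
    [0, 0, 0],
    [0, 0, 0],
    [0, 0, 0],
    [0, 0, 0],
    [0, 0, 0],
    [0, 0, 0],
    [0, 0, 0],
    [0, 0, 0],
    [0, 0, 0]
  ],
  "turn": [
    [0, 0, 0],
    [0, 0, 0.05],
    [0, 0, 0.07],
    [0, 0, 0.07],
    [0, 0, 0.07],
    [0, 0, 0.07],
    [0, 0, 0.07],
    [0, 0, 0.07],
    [0, 0, 0.07],
    [0, 0, 0.06],
    [0, 0, 0]
  ]
}}

```text
time_s: 11.65
eef_pos: [0.5519, 0.1668, 0.0527]
tcp_rot: [-0.001, 0.885, 0.465, -0.001]
contact_force: [-10.6, 1.2, 13.2]
gripper_width: 0.0572
grip_force: 63.3
```

```bash
python3 -c "
from h import *
s=get_state();print(s['joint_pos'],s['eef_pos'],s['contact_force'],s['ft_torque'])"
```

```text
[2.12457251e-01 6.34393070e-01 1.70487261e+00 1.00415913e-03
 8.04575077e-01 8.15469619e-01] [0.55193399 0.1668248  0.05273868] [-10.56573451   1.20116422  13.24444927] [ 0.28248906  1.66500561 -0.20265564]
```

Request:
{"method": "drive_tool", "body": {
  "offset": [
    [0, 0, -0.0005],
    [0, 0, 0],
    [0, 0, 0],
    [0, 0, 0],
    [0, 0, 0],
    [0, 0, 0],
    [0, 0, 0],
    [0, 0, 0],
    [0, 0, 0]
  ],
  "turn": [
    [0, 0, 0.04],
    [0, 0, 0.06],
    [0, 0, 0.06],
    [0, 0, 0.06],
    [0, 0, 0.06],
    [0, 0, 0.05],
    [0, 0, 0.04],
    [0, 0, 0.03],
    [0, 0, 0]
  ]
}}

```text
time_s: 12.4
eef_pos: [0.5514, 0.1673, 0.0528]
tcp_rot: [-0.001, 0.96, 0.281, -0.002]
contact_force: [-11.2, 6.6, 10.4]
gripper_width: 0.0572
grip_force: 64.0
```

```bash
python3 -c "
from h import *
s=get_state();print(s['joint_pos'],s['eef_pos'],s['contact_force'],s['ft_torque'])"
```

```text
[0.21314344 0.63417481 1.70525685 0.00203784 0.80545046 1.21347254] [0.55137033 0.1673085  0.05275514] [-11.23715305   6.61263769  10.35027641] [ 1.05784479  1.79184337 -0.23238089]
```

Request:
{"method": "drive_tool", "body": {
  "offset": [
    [-0.0005, -0.001, 0],
    [0, 0, 0],
    [0, 0, 0],
    [0, 0, 0],
    [0, 0, 0],
    [0, 0, 0],
    [0, 0, 0]
  ],
  "turn": [
    [0, 0, 0],
    [0, 0, 0.03],
    [0, 0, 0.04],
    [0, 0, 0.04],
    [0, 0, 0.03],
    [0, 0, 0.02],
    [0, 0, 0]
  ],
  "newtons": 90
}}

```text
time_s: 12.98
eef_pos: [0.5512, 0.1677, 0.053]
tcp_rot: [-0.0, 0.979, 0.203, -0.001]
contact_force: [-8.6, 3.9, 9.2]
gripper_width: 0.0565
grip_force: 94.4
```

```bash
python3 -c "
from h import *
s=get_state();print(s['joint_pos'],s['eef_pos'],s['contact_force'],s['ft_torque'])"
```

```text
[2.14063039e-01 6.33096819e-01 1.70656418e+00 1.37974116e-03
 8.03512344e-01 1.37411478e+00] [0.55119679 0.16768209 0.05299923] [-8.62110524  3.8780751   9.17126309] [ 0.77747318  1.32092252 -0.18781222]
```

Turned 1.16 rad with only friction so far. Continue in small steps.

Request:
{"method": "drive_tool", "body": {
  "offset": [
    [0, 0, 0],
    [0, 0, 0],
    [0, 0, 0],
    [0, 0, 0],
    [0, 0, 0]
  ],
  "turn": [
    [0, 0, 0.03],
    [0, 0, 0.03],
    [0, 0, 0.03],
    [0, 0, 0],
    [0, 0, 0]
  ]
}}

```text
time_s: 13.4
eef_pos: [0.5512, 0.1678, 0.053]
tcp_rot: [-0.001, 0.987, 0.16, -0.001]
contact_force: [-8.1, 5.9, 9.0]
gripper_width: 0.0562
grip_force: 94.4
```

```bash
python3 -c "
from h import *
s=get_state();print(s['joint_pos'],s['eef_pos'],s['contact_force'],s['ft_torque'])"
```

```text
[2.14239932e-01 6.33069435e-01 1.70656761e+00 1.62534521e-03
 8.03530750e-01 1.46296603e+00] [0.55115594 0.16782509 0.05301403] [-8.1097927   5.86155517  8.96538905] [0.96813048 1.35680559 0.11406164]
```

Request:
{"method": "drive_tool", "body": {
  "offset": [
    [0, 0, 0],
    [0, 0, 0],
    [0, 0, 0],
    [0, 0, 0],
    [0, 0, 0]
  ],
  "turn": [
    [0, 0, 0.03],
    [0, 0, 0.03],
    [0, 0, 0.02],
    [0, 0, 0],
    [0, 0, 0]
  ]
}}

```text
time_s: 13.82
eef_pos: [0.5496, 0.1676, 0.0529]
tcp_rot: [-0.0, 0.993, 0.121, -0.003]
contact_force: [-16.6, 3.8, 15.2]
gripper_width: 0.0562
grip_force: 92.5
```

```bash
python3 -c "
from h import *
s=get_state();print(s['joint_pos'],s['eef_pos'],s['contact_force'],s['ft_torque'])
a,_=snap('top','top3');b,_=snap('side','side3')
cv2.imwrite('pics/c4.png',cv2.hconcat([cv2.resize(a[110:230,90:250,::-1],(400,300)),cv2.resize(b[100:200,190:320,::-1],(390,300))]))"
```

```text
[2.14576813e-01 6.32486780e-01 1.70802619e+00 1.30233802e-03
 8.06359250e-01 1.54186529e+00] [0.54964413 0.16763126 0.05293454] [-16.62167178   3.8363164   15.16128377] [0.9373526  2.8494591  0.87007774]
```

View pics/c4.png

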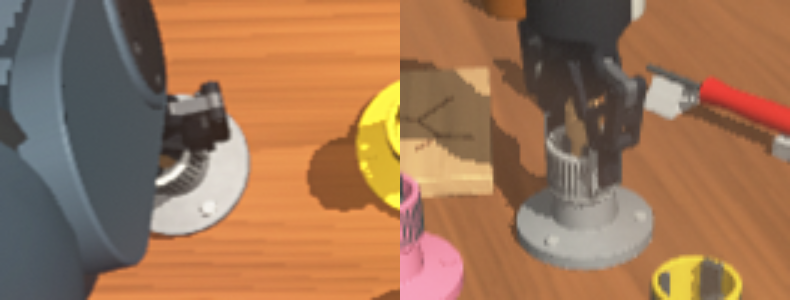

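The jaws are biting: moment 0.87 N m. The tool has drifted about 4 mm off centre along the pads (top view: fingers at (195,120); side view: blank at (575,130) behind a finger). The sleeve stays where it is left, so I release, turn back, re-centre and look.

Request:
{"method": "drive_tool", "body": {
  "offset": [
    [0, 0, 0],
    [0, 0, 0],
    [0, 0, 0],
    [0, 0, 0],
    [0, 0, 0],
    [0, 0, 0]
  ],
  "turn": [
    [0, 0, 0],
    [0, 0, 0],
    [0, 0, 0],
    [0, 0, 0],
    [0, 0, 0],
    [0, 0, 0]
  ],
  "grip": 1
}}

```text
time_s: 14.42
eef_pos: [0.5523, 0.1669, 0.0523]
tcp_rot: [0.0, 0.993, 0.12, 0.0]
contact_force: [0.4, -1.1, -0.7]
gripper_width: 0.0854
grip_force: 0.0
```

Request:
{"method": "drive_tool", "body": {
  "offset": [
    [0, 0, -0.01],
    [0, 0, -0.015],
    [0, 0, -0.02],
    [0, 0, -0.02],
    [0, 0, 0],
    [0, 0, 0],
    [0, 0, 0],
    [0, 0, 0],
    [0, 0, 0],
    [0, 0, 0],
    [0, 0, 0],
    [0, 0, 0],
    [0, 0, 0],
    [0, 0, 0],
    [0, 0, 0]
  ],
  "turn": [
    [0, 0, 0],
    [0, 0, 0],
    [0, 0, 0],
    [0, 0, 0],
    [0, 0, -0.1],
    [0, 0, -0.1],
    [0, 0, -0.1],
    [0, 0, -0.1],
    [0, 0, -0.1],
    [0, 0, -0.1],
    [0, 0, -0.1],
    [0, 0, -0.1],
    [0, 0, 0],
    [0, 0, 0],
    [0, 0, 0]
  ]
}}

```text
time_s: 15.67
eef_pos: [0.5523, 0.167, 0.1177]
tcp_rot: [0.0, 0.868, 0.496, 0.0]
contact_force: [-0.1, 0.4, -0.1]
gripper_width: 0.0851
grip_force: 0.0
```

```bash
python3 w.py w5 0.5535 0.166 0.105 0.125 0.025
python3 - <<'E'
from h import *
f=np.load('pics/w5.npz');P=cloud('wrist',f['d'],f['p'],f['q'])
for z0,z1,r in((.008,.022,.07),(.078,.087,.035)):
    Q=P[(f['d']>0)&(P[...,2]>z0)&(P[...,2]<z1)&(np.hypot(P[...,0]-.5535,P[...,1]-.166)<r)]
    print(z0,len(Q),cv2.minEnclosingCircle(Q[:,:2].astype(np.float32)*1000))
b,d=snap('side','side4');a=cv2.imread('pics/w5.png')
print(get_state()['joint_pos'])
cv2.imwrite('pics/c5.png',cv2.hconcat([cv2.resize(a,(400,300)),cv2.resize(b[100:200,190:320,::-1],(390,300))]))
E
```

```text
[0.55225084 0.1669731  0.11766413] [5.79779154e-05 8.68436523e-01 4.95800338e-01 1.63838699e-04] 0.08514443877006758 1779
[0.55500538 0.16995513 0.11570633] ((553.4408569335938, 167.75173950195312), 14.141804695129395)
0.008 5409 ((553.8184204101562, 167.2412567138672), 54.767295837402344)
0.078 1834 ((553.557861328125, 167.4665985107422), 29.354581832885742)
[2.12968139e-01 5.36517512e-01 1.67752311e+00 3.78346255e-05
 9.27434948e-01 7.45088501e-01]
```

View pics/c5.png

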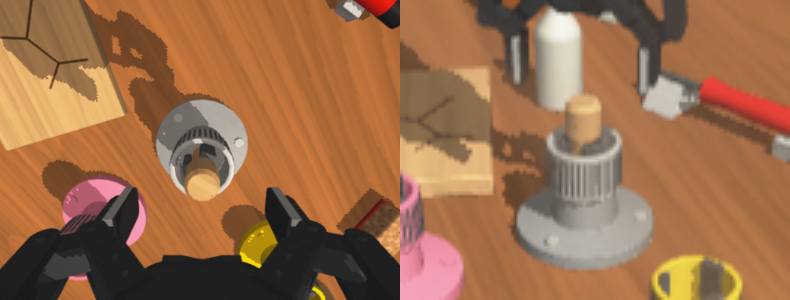

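Left: the blank is centred in the jaws (head (202,185)). Right: it stands upright at (583,120). Head axis agrees with the sleeve axis within 0.3 mm. Regrip centred and turn to the stop.

Request:
{"method": "drive_tool", "body": {
  "offset": [
    [0.0004, 0.0013, 0],
    [0, 0, 0.012],
    [0, 0, 0.015],
    [0, 0, 0.015],
    [0, 0, 0.012],
    [0, 0, 0.007],
    [0, 0, 0.0035],
    [0, 0, 0],
    [0, 0, 0]
  ],
  "turn": [
    [0, 0, 0],
    [0, 0, 0],
    [0, 0, 0],
    [0, 0, 0],
    [0, 0, 0],
    [0, 0, 0],
    [0, 0, 0],
    [0, 0, 0],
    [0, 0, 0]
  ]
}}

```text
time_s: 16.52
eef_pos: [0.5537, 0.1668, 0.0531]
tcp_rot: [0.0, 0.868, 0.497, 0.0]
contact_force: [0.3, 0.4, -0.1]
gripper_width: 0.0851
grip_force: 0.0
```

Request:
{"method": "drive_tool", "body": {
  "offset": [
    [0, 0, 0],
    [0, 0, 0],
    [0, 0, 0],
    [0, 0, 0],
    [0, 0, 0],
    [0, 0, 0],
    [0, 0, 0],
    [0, 0, 0]
  ],
  "turn": [
    [0, 0, 0],
    [0, 0, 0],
    [0, 0, 0],
    [0, 0, 0],
    [0, 0, 0],
    [0, 0, 0],
    [0, 0, 0],
    [0, 0, 0]
  ],
  "grip": 0,
  "newtons": 100
}}

```text
time_s: 17.18
eef_pos: [0.5525, 0.1674, 0.0542]
tcp_rot: [-0.001, 0.868, 0.497, -0.001]
contact_force: [-11.2, 4.0, 17.1]
gripper_width: 0.056
grip_force: 103.0
```

Request:
{"method": "drive_tool", "body": {
  "offset": [
    [0, 0, 0],
    [0, 0, 0],
    [0, 0, 0],
    [0, 0, 0]
  ],
  "turn": [
    [0, 0, 0.02],
    [0, 0, 0.03],
    [0, 0, 0],
    [0, 0, 0]
  ]
}}

```text
time_s: 17.52
eef_pos: [0.5525, 0.1675, 0.0542]
tcp_rot: [-0.001, 0.88, 0.476, -0.001]
contact_force: [-11.8, 3.9, 17.3]
gripper_width: 0.0566
grip_force: 103.0
```

```bash
python3 -c "
from h import *
s=get_state();print(s['joint_pos'],s['eef_pos'],s['contact_force'],s['ft_torque'])"
```

```text
[2.13186129e-01 6.32756515e-01 1.70297157e+00 1.44992897e-03
 8.07485690e-01 7.91884229e-01] [0.55247982 0.16745941 0.0542261 ] [-11.81793475   3.87130768  17.28045762] [0.73713069 1.99884069 0.15547585]
```

Request:
{"method": "drive_tool", "body": {
  "offset": [
    [0, -0.001, -0.0005],
    [0, 0, 0],
    [0, 0, 0],
    [0, 0, 0],
    [0, 0, 0]
  ],
  "turn": [
    [0, 0, 0],
    [0, 0, 0.03],
    [0, 0, 0.03],
    [0, 0, 0],
    [0, 0, 0]
  ]
}}

```text
time_s: 17.93
eef_pos: [0.5518, 0.1667, 0.0543]
tcp_rot: [0.0, 0.893, 0.45, -0.001]
contact_force: [-9.4, -4.6, 14.8]
gripper_width: 0.056
grip_force: 106.3
```

```bash
python3 -c "
from h import *
s=get_state();print(s['joint_pos'],s['eef_pos'],s['contact_force'],s['ft_torque'])"
```

```text
[ 2.13165634e-01  6.31629153e-01  1.70492640e+00 -1.53757817e-03
  8.07215407e-01  8.52160301e-01] [0.55175778 0.16670607 0.05431312] [-9.40827429 -4.56654831 14.83247366] [-0.77385877  1.50764745  0.85104358]
```

Request:
{"method": "drive_tool", "body": {
  "offset": [
    [0, 0, 0],
    [0, 0, 0],
    [0, 0, 0],
    [0, 0, 0]
  ],
  "turn": [
    [0, 0, 0.03],
    [0, 0, 0.03],
    [0, 0, 0],
    [0, 0, 0]
  ]
}}

```text
time_s: 18.27
eef_pos: [0.5503, 0.1654, 0.0541]
tcp_rot: [0.0, 0.907, 0.422, -0.003]
contact_force: [-15.6, -16.0, 21.6]
gripper_width: 0.0561
grip_force: 101.8
```

```bash
python3 -c "
from h import *
s=get_state();print(s['joint_pos'],s['eef_pos'],s['contact_force'],s['ft_torque'])"
```

```text
[ 0.21187099  0.63106939  1.70663595 -0.0028251   0.81048687  0.91310926] [0.55029117 0.16537607 0.05414944] [-15.58324245 -15.95040861  21.59953406] [-2.30571223  2.8642287   0.22594231]
```

Resistance rises to about 0.85 N m and then the pads slip. I'll do one more centred regrip at 120 N to check that it is on the stop.

Request:
{"method": "drive_tool", "body": {
  "offset": [
    [0, 0, 0],
    [0, 0, 0],
    [0, 0, 0],
    [0, 0, 0],
    [0, 0, 0],
    [0, 0, 0],
    [0, 0, 0],
    [0, 0, 0],
    [0, 0, 0],
    [0, 0, 0],
    [0, 0, 0]
  ],
  "turn": [
    [0, 0, 0],
    [0, 0, 0],
    [0, 0, 0],
    [0, 0, 0],
    [0, 0, 0],
    [0, 0, -0.1],
    [0, 0, -0.1],
    [0, 0, -0.1],
    [0, 0, -0.1],
    [0, 0, 0],
    [0, 0, 0]
  ],
  "grip": 1
}}

```text
time_s: 19.18
eef_pos: [0.5527, 0.1673, 0.0533]
tcp_rot: [-0.0, 0.806, 0.592, 0.0]
contact_force: [-0.0, 0.0, 0.1]
gripper_width: 0.0854
grip_force: 0.0
```

```bash
python3 -c "
from h import *
s=get_state();print(s['joint_pos'],s['eef_pos'],s['contact_force'],s['ft_torque'])
x=Ro.from_quat(np.roll(s['tcp_rot'],-1)).as_matrix();print(x.T@(np.array([.553,.167,.054])-s['eef_pos']))"
```

```text
[2.13338478e-01 6.33882350e-01 1.70397923e+00 5.83746600e-05
 8.03666861e-01 5.16264821e-01] [0.55268507 0.167321   0.05328797] [-0.01632966  0.0319756   0.09296008] [-0.01295545 -0.06294794  0.01744014]
[-0.00021237  0.00039638 -0.00071203]
```

Request:
{"method": "drive_tool", "body": {
  "offset": [
    [0, 0, 0],
    [0, 0, 0],
    [0, 0, 0],
    [0, 0, 0],
    [0, 0, 0],
    [0, 0, 0],
    [0, 0, 0],
    [0, 0, 0]
  ],
  "turn": [
    [0, 0, 0],
    [0, 0, 0],
    [0, 0, 0],
    [0, 0, 0],
    [0, 0, 0],
    [0, 0, 0],
    [0, 0, 0],
    [0, 0, 0]
  ],
  "grip": 0,
  "newtons": 118
}}

```text
time_s: 19.85
eef_pos: [0.5527, 0.1673, 0.0542]
tcp_rot: [0.0, 0.805, 0.593, 0.0]
contact_force: [-4.2, -1.5, 11.0]
gripper_width: 0.0545
grip_force: 124.4
```

```bash
cat > s.py <<'E'
from h import *
s=get_state();print(s['joint_pos'][5],s['eef_pos'],s['contact_force'],s['ft_torque'])
E
python3 s.py
```

```text
0.514303622886234 [0.55272148 0.16727417 0.05417361] [-4.16843353 -1.47593853 10.99573471] [-0.16972714  0.79325981  0.17058825]
```

Request:
{"method": "drive_tool", "body": {
  "offset": [
    [0, 0, 0],
    [0, 0, 0],
    [0, 0, 0]
  ],
  "turn": [
    [0, 0, 0.03],
    [0, 0, 0],
    [0, 0, 0]
  ]
}}

```text
time_s: 20.1
eef_pos: [0.5527, 0.1673, 0.0542]
tcp_rot: [0.0, 0.814, 0.581, 0.0]
contact_force: [-4.0, -1.1, 11.6]
gripper_width: 0.0548
grip_force: 124.5
```

```bash
python3 s.py
```

```text
0.5445504342047042 [0.55265794 0.16726169 0.05416615] [-4.02929224 -1.09941221 11.63244768] [-0.16537474  0.72668881  0.07073457]
```

Request:
{"method": "drive_tool", "body": {
  "offset": [
    [0, 0, 0],
    [0, 0, 0],
    [0, 0, 0]
  ],
  "turn": [
    [0, 0, 0.03],
    [0, 0, 0],
    [0, 0, 0]
  ]
}}

```text
time_s: 20.35
eef_pos: [0.5526, 0.1673, 0.0542]
tcp_rot: [0.0, 0.823, 0.569, -0.0]
contact_force: [-4.3, -0.4, 11.0]
gripper_width: 0.0549
grip_force: 124.7
```

```bash
python3 s.py
```

```text
0.5743493404187414 [0.55263493 0.16725627 0.05415212] [-4.26046345 -0.44808716 11.01664635] [-0.10126123  0.71405851  0.24279841]
```

Request:
{"method": "drive_tool", "body": {
  "offset": [
    [0, 0, 0],
    [0, 0, 0],
    [0, 0, 0]
  ],
  "turn": [
    [0, 0, 0.03],
    [0, 0, 0],
    [0, 0, 0]
  ]
}}

```text
time_s: 20.6
eef_pos: [0.5526, 0.1672, 0.0542]
tcp_rot: [0.001, 0.828, 0.56, -0.0]
contact_force: [-4.5, -0.8, 11.3]
gripper_width: 0.0545
grip_force: 129.3
```

```bash
python3 s.py
```

```text
0.5986246829761526 [0.55259616 0.16722465 0.05419072] [-4.50827087 -0.81786827 11.34175463] [0.11332795 0.96034686 4.53901756]
```

Moment jumped to 4.5 N m with the wrist held back: a hard stop, without slipping. Release, lift away, check.

Request:
{"method": "drive_tool", "body": {
  "offset": [
    [0, 0, 0],
    [0, 0, 0],
    [0, 0, 0],
    [0, 0, 0],
    [0, 0, 0],
    [0, 0, 0],
    [0, 0, -0.01],
    [0, 0, -0.015],
    [0, 0, -0.02],
    [0, 0, -0.02],
    [0, 0, -0.02],
    [0, 0, -0.02],
    [0, 0, 0],
    [0, 0, 0],
    [0, 0, 0]
  ],
  "turn": [
    [0, 0, 0],
    [0, 0, 0],
    [0, 0, 0],
    [0, 0, 0],
    [0, 0, 0],
    [0, 0, 0],
    [0, 0, 0],
    [0, 0, 0],
    [0, 0, 0],
    [0, 0, 0],
    [0, 0, 0],
    [0, 0, 0],
    [0, 0, 0],
    [0, 0, 0],
    [0, 0, 0]
  ],
  "grip": 1
}}

```text
time_s: 21.85
eef_pos: [0.5523, 0.1672, 0.1581]
tcp_rot: [-0.0, 0.831, 0.557, -0.0]
contact_force: [-0.1, 0.2, -0.2]
gripper_width: 0.0852
grip_force: 0.0
```

```bash
python3 w.py w6 0.5535 0.166 0.105 0.125 0.025
python3 - <<'E'
from h import *
b,d=snap('side','side5');a=cv2.imread('pics/w6.png')
cv2.imwrite('pics/c6.png',cv2.hconcat([cv2.resize(a,(400,300)),cv2.resize(b[100:200,190:320,::-1],(390,300))]))
E
```

```text
[0.55233394 0.16715511 0.15809132] [-9.62058815e-05  8.30749073e-01  5.56647039e-01 -2.05713048e-04] 0.08516230084627004 1165
[0.55448349 0.16962442 0.11587941] ((553.680908203125, 167.62890625), 13.939268112182617)
```

View pics/c6.png

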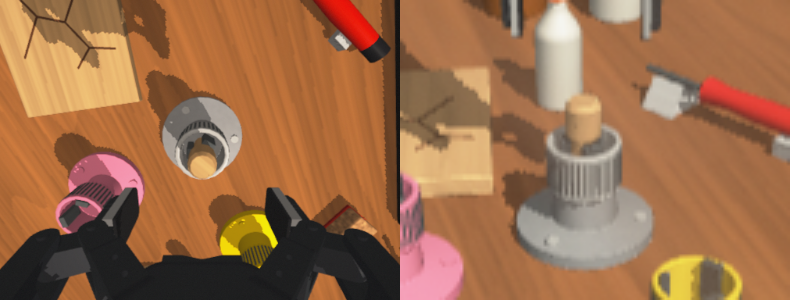

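The blank is clamped upright and centred in the grey chuck (left (202,165), right (583,120)), and the gripper is clear of it.

```bash
python3 -c "
from workcell import *
print(hand_in())"
```

```text
the job is handed in; nothing more can be done
None
```

The wooden blank stands foot down and upright in the grey chuck, with the sleeve turned clockwise to its stop; the job was handed in at about 22 s with the gripper clear, and no verdict was returned.

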